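Set up the rose bunching bench

ROBOT

A 6-joint arm with a two-finger parallel gripper is mounted at the origin on the work surface. World frame = base frame: x ahead of the robot, y to its left, z up, the work surface at z = 0. Lengths are in m, angles in rad, forces in N, time in s.
With the tool pointing down it reaches from about 0.25 to 0.725 m from the base axis. Payload 4 kg.
Tool frame: the origin (TCP) lies at the very end of the fingers, on their centre line; the grasp point (between the pads) lies 19 mm behind it; z points along the fingers, y is the direction in which the jaws open and shut (so a half turn about z gives the same grasp; the last joint's range is limited). The gripper opens to 85 mm and grips with 20 to 120 N. Pads are 22 mm wide; open, the fingers measure 114 mm over their backs; the gripper's body (76 mm by 85 mm) begins 54 mm behind the grasp point. The pads swing forward as they close: fully open they stand 13 mm farther back than shut.
Start: joints at [1.268, 0.241, 0.005, 1.335, 0, 1.571], TCP at [0.149, 0.477, 0.231] pointing down, gripper open.
Joint ranges: [-2.72, 2.72], [-1.05, 1.87], [-1.09, 1.28], [-1.99, 2.15], [-1.42, 1.44], [-3.14, 3.14]. Speed limits (rad/s): [2.79, 2.79, 3.14, 3.14, 3.14, 3.14].

INTERFACE

Orientations are given as a unit quaternion [x, y, z, w].
In Python, from workcell import bot, camera gives the robot as it stands. The module is installed in compiled form; this text tells all that it offers.
- The arm moves only by the tool send_rows, never from a script. Its argument "deltas" is a list of rows, each an object with "grip": the opening, from 0 (shut) to 1 (fully open); "translation": the shift along the tool's x, y, z in m, a list of three; "twist": the turn, a rotation vector about the tool's x, y, z in degrees, a list of three. A call has 1 to 5 rows; each row is the pose to reach, as a shift and turn from the pose measured when the call began, along the tool's axes at that moment; what a row does not reach only later rows make up. A row lasts 1/8 s, in which the tool goes at most 62.5 mm and 10.7 degrees, less where a joint would pass 70% of its speed; a pose out of reach is approached as far as the arm can. A call with a gripper value outside its range is refused whole. The fingers move at their own pace and stop on an object; the grip force is fixed at half the most. Time passes only in rows, so rows that repeat a pose let the fingers close. It gives the time, the measured TCP pose, the force and the opening at its end, in the units of the state.
- bot.get_obs(): the state, without advancing time (a new reading comes with each control period).
- camera(name): name is "scene" or "top" or "wrist"; returns a dict with "color" (480x640x3 uint8, blue, green, red), "intrinsics" (3x3 intrinsics, pixels), "xyz" and "rotation" of the camera in the world. Camera axes: x right, y down, z forward; pixel columns grow to the right and rows downward; lengths in m; the calibration is good to about 2 mm. A picture is of the moment at which its call begins. There is no depth.
- bot.job_done(): hands the job in, once; it reports no verdict.
The state is a dict: "clock": time; "joint_pos": joint angles; "joint_vel": joint speeds; "tau": joint torques, N m; "eef_pos": TCP position; "tool_rot": TCP orientation; "ft_force": force on the tool from outside, world axes, zero at the start; "ft_torque": the same for the moment, N m; "grip_width": finger opening in m.
Only numpy, scipy, OpenCV 4.12 (cv2) and the standard library are available. Lean on these libraries where they do the work, as an engineer would, in place of code of your own. Each camera call takes 0.05 s, during which the arm holds its last target.

TASK

Get the rose bunching bench ready for the next delivery: stand each tablet jar in the dish of its lid's colour, put the roll of red tying tape over the steel spindle so that it lies flat on the base, and lay the stapler flat, right side up, in the long blue tray. Keep the jars upright all the time, leave the yellow tag box and the clay pot where they are, and let go of everything at the end.

Things in the scene. Friction and masses are not known exactly. Their poses are not given: they have to be found in the camera images.
- green_jar: Tablet jar: white upright cylinder, green lid and green band, 56 mm diameter, 66 mm high over all (the white side and the band up to 50 mm, the lid 54 mm in diameter above that). About 0.16 kg. Loose. Origin: centre of its underside, z up.
- orange_jar: Tablet jar: white upright cylinder, orange lid and orange band, 56 mm diameter, 66 mm high over all (the white side and the band up to 50 mm, the lid 54 mm in diameter above that). About 0.16 kg. Loose. Origin: centre of its underside, z up.
- tape_spool: Roll of red tying tape with white rims, standing on end like a ring: 60 mm outside diameter, 36 mm hole straight through, 38 mm high. About 0.08 kg. Loose. Origin: centre of its underside (in the middle of the hole), z up along the hole.
- stapler: Hand stapler lying on its base: black base 120 x 32 x 9 mm, steel and grey upper part 26 mm wide, 42 mm high over all (a 1 mm thin black mark on top). About 0.22 kg. Loose. Origin: centre of the base's underside; x along its length, y across, z up. It may lie in its tray either way round.
- green_dish: Green round dish fixed to the bench: flat floor 4 mm thick, upright rim 80 mm inside and 88 mm outside diameter, rim top 13 mm above the bench. Origin: centre of its underside, on the bench; z up.
- orange_dish: Orange round dish fixed to the bench: flat floor 4 mm thick, upright rim 80 mm inside and 88 mm outside diameter, rim top 13 mm above the bench. Origin: centre of its underside, on the bench; z up.
- spindle: Tape spindle fixed to the bench: dark steel base disc 84 mm in diameter, 4 mm thick, no rim, with a bright upright steel post 14 mm in diameter whose top is 32 mm above the bench. Origin: centre of its underside, on the post's axis; z up.
- long_tray: Long blue tray fixed to the bench: outside 152 x 64 mm, inside 144 x 56 mm, floor 4 mm thick, rim top 13 mm above the bench. Origin: centre of its underside; x along its length, y across, z up.
- tag_box: Bystander: yellow box of white plant tags, 64 x 44 mm, 50 mm high, standing loose amid the work. Not to be moved. Origin: centre of its underside; x along its longer side.
- clay_pot: Bystander: small empty terracotta pot, 68 mm in diameter at the top, 60 mm high, loose, among the holders. Not to be moved. Origin: centre of its underside.
Mind the look-alikes: they are no part of the job. Of the things that look like the green_dish, take the one that is nearest to the robot's base at the start. What is shaped like the tape_spool but purple is not meant.

How it is judged:
At the end, for the whole second after the job is handed in: Jars in the dish of their colour (centres within 15 mm), tape roll over the spindle post (14 mm), stapler in the long tray (20 mm, 0.35 rad, either way round); undersides less than 8 mm above the holder's underside, upright within 0.08 rad, at rest (horizontal distance between green_jar and green_dish below 0.015 m and z of green_jar in the frame of green_dish below 0.008 m and angle between each of green_jar, orange_jar, tape_spool, stapler's own z axis and vertical below 0.08 rad and linear speed of each of green_jar, orange_jar, tape_spool, stapler below 0.02 m/s and angular speed of each of green_jar, orange_jar, tape_spool, stapler below 0.2 rad/s and horizontal distance between orange_jar and orange_dish below 0.015 m and z of orange_jar in the frame of orange_dish below 0.008 m and horizontal distance between tape_spool and spindle below 0.014 m and z of tape_spool in the frame of spindle below 0.008 m and horizontal distance between stapler and long_tray below 0.02 m and z of stapler in the frame of long_tray below 0.008 m and angle between the x axis of stapler and the x axis of long_tray, either way round below 0.35 rad); the robot touches nothing.
It fails at once if the green-lidded jar is tipped over (more than 0.5 rad) (angle between green_jar's own z axis and vertical above 0.5 rad).
It fails at once if the orange-lidded jar is tipped over (more than 0.5 rad) (angle between orange_jar's own z axis and vertical above 0.5 rad).
It fails at once if the tag box is shifted by more than 30 mm (distance of tag_box from where it was at the start of the episode above 0.03 m).
It fails at once if the clay pot is shifted by more than 30 mm (distance of clay_pot from where it was at the start of the episode above 0.03 m).
It also fails if it takes over 107 s, if anything falls off the work surface, if the arm or the gripper's body presses on something with over 40 N, if the wrist force passes 120 N, or if a joint passes its speed limit or range.

## Working session

There is one attempt and no reset: what is moved stays moved. The work goes in short steps, Python scripts to look and compute and a tool call to move; the robot and the scene stay as the last step left them, time stands still between calls to the robot, and variables do not carry over. Pictures are saved under pics/ and viewed, and the job is handed in when it is done.

Besides the shell and the picture viewer there is one more tool, called by a JSON object that holds its "name" and its "arguments". send_rows: Moves the arm, as the interface text tells. Its arguments: {"type":"object","properties":{"deltas":{"type":"array","items":{"type":"object","properties":{"grip":{"type":"number"},"translation":{"type":"array","items":{"type":"number"}},"twist":{"type":"array","items":{"type":"number"}}}}}},"required":["deltas"]}

```bash
mkdir -p pics; ls
python3 - <<'E'
from workcell import bot,camera
import cv2
print(bot.get_obs())
for n in("scene","top","wrist"):
    c=camera(n); cv2.imwrite(f"pics/{n}0.png",c["color"]); print(n,c["intrinsics"],c["xyz"],c["rotation"])
E
```

```text
pics
{'clock': 0.0, 'joint_pos': array([ 1.26801158e+00,  2.41468395e-01,  3.72697196e-03,  1.33520491e+00,
       -5.49365341e-06,  1.57074226e+00]), 'joint_vel': array([-0.00200344, -0.00095282,  0.00025211,  0.00017351,  0.0012008 ,
       -0.00069283]), 'tau': array([-1.05045465e-04, -3.72322476e+01,  2.52406132e+01,  1.68596936e-02,
        1.43644647e-04,  1.02107347e-06]), 'eef_pos': array([0.14890236, 0.47664958, 0.23038634]), 'tool_rot': array([ 1.50787909e-01,  9.88565552e-01, -1.06311703e-03, -1.59439603e-04]), 'ft_force': array([0.74741568, 0.35043493, 0.48340163]), 'ft_torque': array([-0.01885538, -0.00942186,  0.02175469]), 'grip_width': 0.08532950811548384}
scene [[475.04942806   0.         321.99772691]
 [  0.         475.04942806 237.82470528]
 [  0.           0.           1.        ]] [1.26201365 0.52743327 0.65888096] [ 0.40468088  0.79149304 -0.41211183 -0.19983994]
top [[493.93884227   0.         321.43973639]
 [  0.         493.93884227 240.83988979]
 [  0.           0.           1.        ]] [0.3987248  0.01495202 1.19547384] [ 0.71475067 -0.69678196  0.05081151 -0.0323198 ]
wrist [[361.36088403   0.         318.89359021]
 [  0.         361.36088403 233.29443939]
 [  0.           0.           1.        ]] [0.07439223 0.50031081 0.37245726] [0.79546299 0.58553683 0.09202575 0.12616068]
```

View pics/scene0.png

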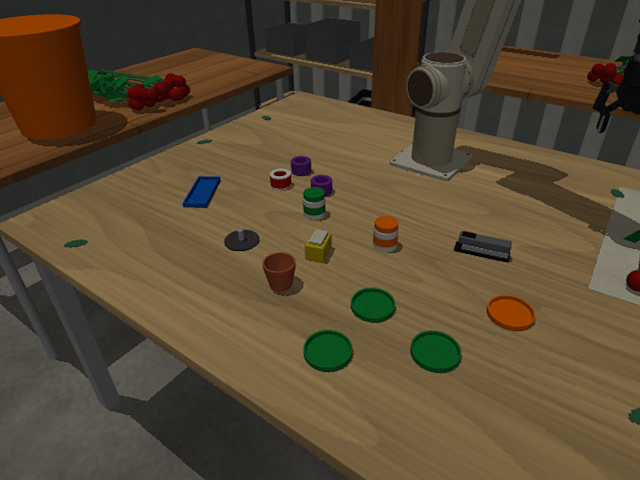

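View pics/top0.png

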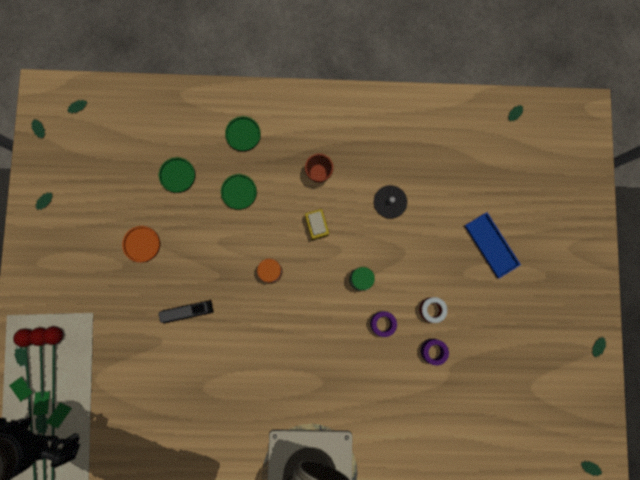

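View pics/wrist0.png

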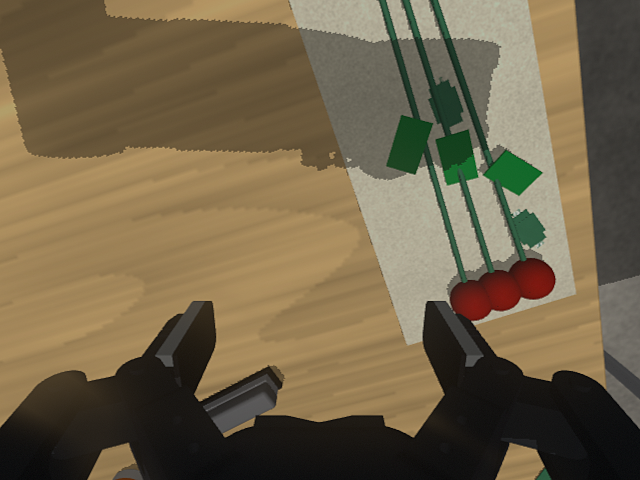

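The top view shows everything: green dishes at (177,175), (239,192) and (243,134), orange dish (141,244), spindle (390,202), tray (492,245), green jar (362,279), orange jar (268,270), red-and-white roll (433,310), stapler (187,311), tag box (317,224) and pot (319,168). I'll measure these next.

```bash
cat > h.py <<'E'
import numpy as np, cv2
from scipy.spatial.transform import Rotation as R
from workcell import bot,camera
def ray(c,uv,z):
    uv=np.atleast_2d(np.asarray(uv,float))
    d=np.c_[uv,np.ones(len(uv))]@np.linalg.inv(c["intrinsics"]).T
    d=d@R.from_quat(c["rotation"]).as_matrix().T
    p=np.array(c["xyz"]); return p+d*((z-p[2])/d[:,2])[:,None]
def proj(c,P):
    q=(np.atleast_2d(P)-c["xyz"])@R.from_quat(c["rotation"]).as_matrix()
    q=q@np.array(c["intrinsics"]).T
    return q[:,:2]/q[:,2:]
RANGE={'green':((60,120,40),(80,255,255)),'orange':((6,170,60),(13,255,255)),'blue':((105,150,60),(120,255,255)),'yellow':((22,150,80),(32,255,255)),'purple':((125,100,30),(150,255,255))}
def blobs(c,col,amin=40):
    m=cv2.inRange(cv2.cvtColor(c["color"],cv2.COLOR_BGR2HSV),*RANGE[col]) if isinstance(col,str) else col
    cs,_=cv2.findContours(m,cv2.RETR_EXTERNAL,cv2.CHAIN_APPROX_NONE)
    return [k for k in cs if cv2.contourArea(k)>amin]
def fit(c,k,z):
    P=ray(c,k[:,0,:],z)[:,:2].astype(np.float32)
    (x,y),r=cv2.minEnclosingCircle(P); return np.round([x,y,2*r],4),cv2.minAreaRect(P)
E
python3 - <<'E'
from h import *
c=camera("top")
hsv=cv2.cvtColor(c["color"],cv2.COLOR_BGR2HSV)
for n,(u,v) in dict(gd=(177,175),gl=(362,279),od=(141,244),ol=(268,270),tray=(492,245),yel=(309,224),st=(187,311),st2=(205,307),spin=(380,202),tape=(424,310),pot=(319,170),paper=(60,330),wood=(450,150)).items(): print(n,hsv[v,u])
for col,z in(('green',.013),('orange',.013),('blue',.013),('yellow',.05),('purple',.038)):
    for k in blobs(c,col):
        f,r=fit(c,k,z); print(col,k[:,0].mean(0).round(),cv2.contourArea(k),f,'z66',fit(c,k,.062)[0],np.round(r[0],4),np.round(r[1],4),round(r[2],1))
im=c["color"]
cv2.imwrite("pics/z1.png",cv2.resize(im[150:350,130:330],None,fx=3,fy=3,interpolation=2))
cv2.imwrite("pics/z2.png",cv2.resize(im[170:370,340:540],None,fx=3,fy=3,interpolation=2))
E
```

```text
gd [ 64 177  78]
gl [ 66 166  89]
od [ 11 205 142]
ol [ 12 205 144]
tray [110 199 113]
yel [ 23 186 115]
st [170  11  67]
st2 [ 0  0 55]
spin [60 17 45]
tape [ 81  12 153]
pot [  8 183 117]
paper [  0 179  40]
wood [ 18 119 118]
green [591. 468.] 80.0 [ 0.0251 -0.6526  0.041 ] z66 [ 0.0406 -0.625   0.0393] [ 0.0251 -0.6526] [0.0406 0.0174] 60.6
green [ 58. 416.] 200.0 [0.1235 0.5786 0.0561] z66 [0.1349 0.5553 0.0538] [0.1225 0.577 ] [0.0275 0.0518] 59.4
green [ 41. 404.] 207.5 [0.149  0.6163 0.0536] z66 [0.1594 0.5914 0.0513] [0.1483 0.618 ] [0.0293 0.0492] 89.9
green [ 21. 389.] 236.0 [0.1796 0.6661 0.049 ] z66 [0.1886 0.6391 0.047 ] [0.1798 0.6645] [0.0457 0.0334] 41.0
green [ 22. 357.] 68.5 [0.2491 0.6715 0.0411] z66 [0.2553 0.6443 0.0394] [0.249  0.6727] [0.0355 0.0227] 5.3
green [599. 347.] 57.5 [ 0.3028 -0.681   0.0374] z66 [ 0.3068 -0.6521  0.0359] [ 0.3022 -0.6824] [0.0187 0.0363] 68.9
green [362. 278.] 350.0 [ 0.452  -0.1138  0.0538] z66 [ 0.4498 -0.1084  0.0516] [ 0.452  -0.1137] [0.0506 0.0511] 46.1
green [ 43. 201.] 61.5 [0.617  0.6541 0.0413] z66 [0.6079 0.6276 0.0396] [
[... 824 characters left out ...]
[141. 244.] 1017.0 [0.5198 0.4168 0.0889] z66 [0.5148 0.4002 0.0853] [0.521 0.417] [0.084  0.0879] 1.6
orange [318. 171.] 252.5 [ 0.7188 -0.0033  0.0674] z66 [ 0.7055 -0.0025  0.0646] [ 0.7086 -0.0012] [0.0654 0.046 ] 82.5
blue [493. 245.] 1443.0 [ 0.5409 -0.429   0.1564] z66 [ 0.535  -0.4106  0.1499] [ 0.5407 -0.4298] [0.1475 0.0629] 32.3
yellow [317. 224.] 457.0 [ 0.5753 -0.0009  0.0722] z66 [ 0.5734 -0.0008  0.0714] [ 0.575  -0.0007] [0.0637 0.0443] 17.9
purple [435. 352.] 471.0 [ 0.2842 -0.2824  0.0606] z66 [ 0.2866 -0.2763  0.0593] [ 0.2842 -0.2827] [0.0559 0.0546] 90.0
purple [383. 324.] 454.0 [ 0.3466 -0.1622  0.0591] z66 [ 0.3477 -0.1585  0.0579] [ 0.3466 -0.1625] [0.0528 0.0583] 1.3
```

View pics/z1.png

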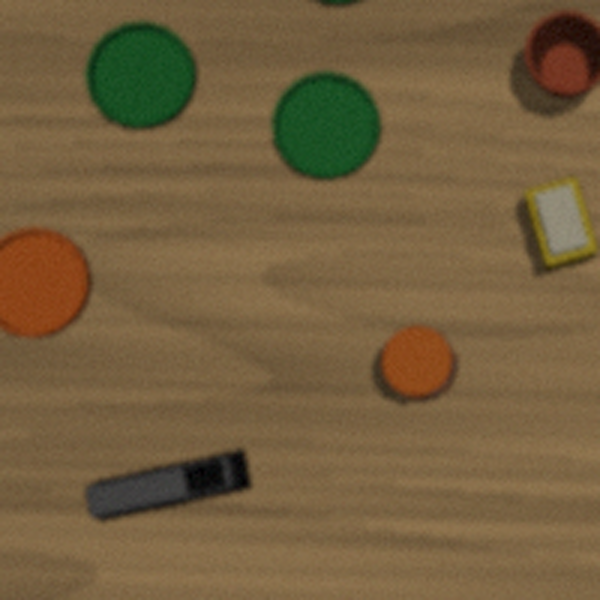

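View pics/z2.png

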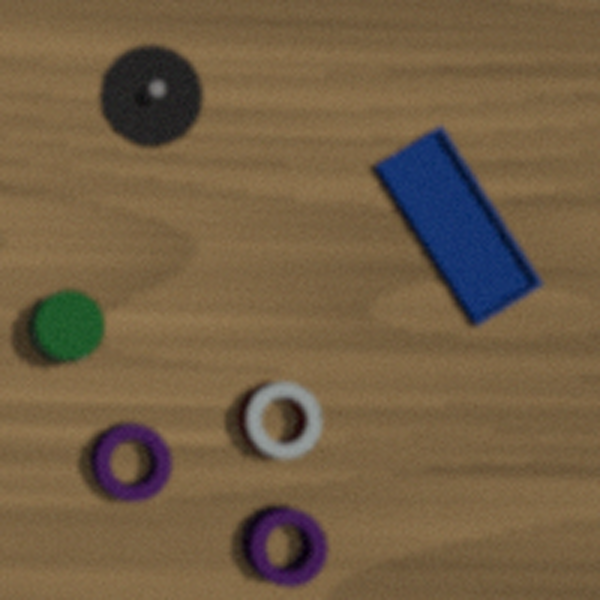

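Run:
```python
from h import *
t=camera("top"); s=camera("scene")
def roi(c,box,f):
    h=cv2.cvtColor(c["color"],cv2.COLOR_BGR2HSV).astype(int); m=f(h[...,0],h[...,1],h[...,2]).astype(np.uint8)*255
    o=np.zeros_like(m); a,b,x,y=box; o[b:y,a:x]=m[b:y,a:x]; return o
big=lambda ks:max(ks,key=cv2.contourArea)
m=roi(t,(365,175,415,228),lambda h,s,v:(s<70)); f,r=fit(t,big(blobs(t,m)),.004); print('spindle',f)
m=roi(t,(384,190,402,208),lambda h,s,v:(v>75)); k=blobs(t,m,3); print([fit(t,q,.032)[0] for q in k])
m=roi(t,(410,290,455,330),lambda h,s,v:(s<60)&(v>90)); f,r=fit(t,big(blobs(t,m)),.038); print('tape',f,)
m=roi(t,(150,290,222,332),lambda h,s,v:(s<60)); k=big(blobs(t,m)); 
for z in(0.,.009,.025,.042): f,r=fit(t,k,z); print('stapler',z,np.round(r[0],4),np.round(r[1],4),r[2],np.round(cv2.boxPoints(r),3).tolist())
cv2.imwrite("pics/m.png",m[280:340,140:230])
for col,z in(('green',.013),('orange',.013),('blue',.013)):
    for k in blobs(s,col):
        f,r=fit(s,k,z); print('scene',col,k[:,0].mean(0).round(),f,r[0],r[1])
m=roi(s,(215,225,265,255),lambda h,s,v:(s<70)); f,r=fit(s,big(blobs(s,m)),.004); print('spindle',f,r[0])
im=s["color"]
cv2.imwrite("pics/z3.png",cv2.resize(im[215:275,435:535],None,fx=7,fy=7,interpolation=2))
cv2.imwrite("pics/z4.png",cv2.resize(im[150:260,220:360],None,fx=5,fy=5,interpolation=2))
```

```text
spindle [ 0.6421 -0.1811  0.0806]
[array([ 0.6427, -0.1837,  0.011 ])]
tape [ 0.3812 -0.2809  0.0609]
stapler 0.0 [0.3621 0.3058] [0.0278 0.1229] 13.678675651550293 [[0.33399999141693115, 0.3619999885559082], [0.3630000054836273, 0.24300000071525574], [0.38999998569488525, 0.24899999797344208], [0.3610000014305115, 0.36899998784065247]]
stapler 0.009 [0.3623 0.3036] [0.0276 0.122 ] 13.678640365600586 [[0.33500000834465027, 0.36000001430511475], [0.3630000054836273, 0.2409999966621399], [0.38999998569488525, 0.24799999594688416], [0.3610000014305115, 0.3659999966621399]]
stapler 0.025 [0.3628 0.2997] [0.0272 0.1203] 13.678678512573242 [[0.33500000834465027, 0.35499998927116394], [0.36399999260902405, 0.23800000548362732], [0.38999998569488525, 0.24400000274181366], [0.3619999885559082, 0.3610000014305115]]
stapler 0.042 [0.3634 0.2956] [0.0268 0.1186] 13.678655624389648 [[0.335999995470047, 0.3499999940395355], [0.36399999260902405, 0.23499999940395355], [0.38999998569488525, 0.2409999966621399], [0.3619999885559082, 0.35600000619888306]]
scene green [635. 416.] [0.639  0.6464 0.0298]
[... 1611 characters left out ...]
 (0.4020211100578308, 0.07456931471824646) (0.07154040783643723, 0.05385241657495499)
scene orange [404. 101.] [-0.4061 -0.3169  0.3118] (-0.4062853753566742, -0.3165073096752167) (0.3114287853240967, 0.04824313148856163)
scene orange [49. 74.] [ 0.0604 -2.2594  2.5455] (-0.00876036286354065, -2.227799415588379) (2.5452847480773926, 0.48497918248176575)
scene orange [415.  16.] [-1.8831 -1.0181  0.6344] (-1.8792331218719482, -1.0257060527801514) (0.63315349817276, 0.05352195352315903)
scene blue [201. 192.] [ 0.5503 -0.4192  0.174 ] (0.5520756840705872, -0.4218931794166565) (0.16355206072330475, 0.06515860557556152)
spindle [ 0.6415 -0.1814  0.094 ] (0.6444596648216248, -0.17808330059051514)
```

View pics/z3.png

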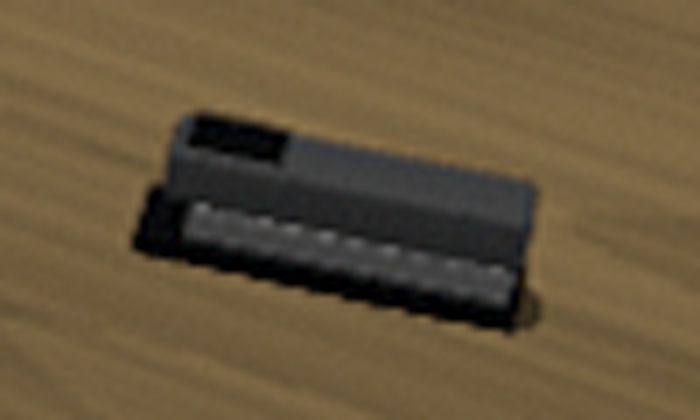

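View pics/z4.png

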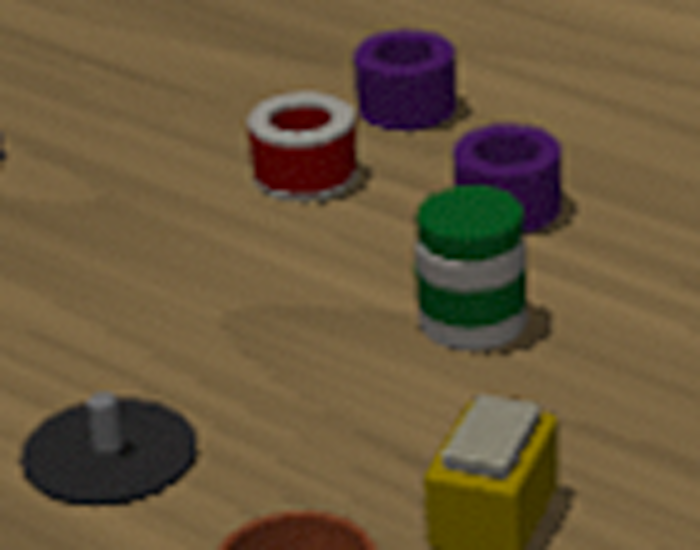

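```bash
cat > go.py <<'E'
import sys
from h import *
# go.py x y z psi : delta from the measured pose, tool axes
o=bot.get_obs(); Rc=R.from_quat(o["tool_rot"]); M=Rc.as_matrix()
print("t%.2f"%o["clock"],"p",np.round(o["eef_pos"],4),"psi %.1f"%np.degrees(np.arctan2(M[1,1],M[0,1])),"w %.4f"%o["grip_width"],"F",np.round(o["ft_force"],1))
a=list(map(float,sys.argv[1:]))
for i in range(0,len(a),4):
    x,y,z,ps=a[i:i+4]; p=np.radians(ps)
    T=np.array([[-np.sin(p),np.cos(p),0],[np.cos(p),np.sin(p),0],[0,0,-1]]).T
    print("tr",np.round(Rc.inv().apply(np.array([x,y,z])-o["eef_pos"]),4),"tw",np.round((Rc.inv()*R.from_matrix(T)).as_rotvec(degrees=True),1))
E
python3 go.py .362 .303 .12 13.7
```

```text
t0.30 p [0.149 0.477 0.231] psi 72.6 w 0.0853 F [ 0.6  0.3 -0.1]
tr [-0.2552 -0.1025  0.111 ] tw [-0.   0.  58.9]
```

{"name": "send_rows", "arguments": {"deltas": [{"grip": 0.8, "translation": [-0.255, -0.1025, 0.111], "twist": [0, 0, 59]}, {"grip": 0.8, "translation": [-0.255, -0.1025, 0.111], "twist": [0, 0, 59]}, {"grip": 0.8, "translation": [-0.255, -0.1025, 0.111], "twist": [0, 0, 59]}, {"grip": 0.8, "translation": [-0.255, -0.1025, 0.111], "twist": [0, 0, 59]}, {"grip": 0.8, "translation": [-0.255, -0.1025, 0.111], "twist": [0, 0, 59]}]}}

```text
clock: 0.92
eef_pos: [0.3631, 0.3013, 0.1192]
tool_rot: [0.584, 0.812, -0.001, 0.0]
ft_force: [-0.1, -0.0, -0.3]
grip_width: 0.0682
```

```bash
python3 go.py .362 .303 .12 13.7
```

```text
t0.93 p [0.3631 0.3013 0.1192] psi 18.5 w 0.0682 F [-0.1 -0.  -0.3]
tr [ 0.002  -0.0005 -0.0008] tw [-0.   0.   4.8]
```

{"name": "send_rows", "arguments": {"deltas": [{"grip": 0.8, "translation": [0.002, 0, 0], "twist": [0, 0, 5]}, {"grip": 0.8, "translation": [0.002, 0, 0], "twist": [0, 0, 5]}]}}

```text
clock: 1.18
eef_pos: [0.3627, 0.3026, 0.1188]
tool_rot: [0.619, 0.785, -0.001, 0.0]
ft_force: [0.6, -0.2, -0.2]
grip_width: 0.0682
```

```bash
python3 go.py .362 .303 .016 13.7
python3 - <<'E'
from h import *
c=camera("wrist"); im=c["color"].copy()
for z in(.0,.042):
  u=np.array([-.2425,.970]);w=np.array([.970,.2425])
  P=[np.r_[np.array([.362,.303])+a*u*.06+b*w*(.016 if z==0 else .013),z] for a,b in((1,1),(1,-1),(-1,-1),(-1,1))]
  cv2.polylines(im,[proj(c,np.array(P)).round().astype(int)],True,(0,0,255) if z else (255,255,0),1)
cv2.imwrite("pics/w1.png",im)
E
```

```text
t1.18 p [0.3627 0.3026 0.1188] psi 13.5 w 0.0682 F [ 0.6 -0.2 -0.2]
tr [ 0.0007 -0.0005  0.1028] tw [-0.1  0.1 -0.2]
```

View pics/w1.png

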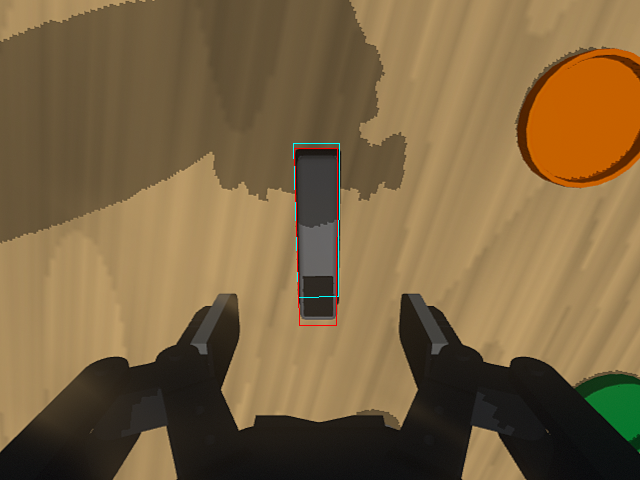

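The wrist view shows the stapler at u 294–340, v 147–320. It lines up with the projected boxes to about 3 mm and sits midway between the fingers, so I'll descend and grip.

{"name": "send_rows", "arguments": {"deltas": [{"grip": 0.8, "translation": [-0.001, 0, 0.06], "twist": [0, 0, 0]}, {"grip": 0.8, "translation": [-0.001, 0, 0.1025], "twist": [0, 0, 0]}, {"grip": 0.8, "translation": [-0.001, 0, 0.1025], "twist": [0, 0, 0]}, {"grip": 0, "translation": [-0.001, 0, 0.1025], "twist": [0, 0, 0]}, {"grip": 0, "translation": [-0.001, 0, 0.1025], "twist": [0, 0, 0]}]}}

```text
clock: 1.85
eef_pos: [0.3642, 0.3035, 0.0188]
tool_rot: [0.618, 0.786, 0.002, 0.001]
ft_force: [-0.1, 0.1, -0.5]
grip_width: 0.0329
```

{"name": "send_rows", "arguments": {"deltas": [{"grip": 0, "translation": [0, 0, 0], "twist": [0, 0, 0]}, {"grip": 0, "translation": [0, 0, 0], "twist": [0, 0, 0]}, {"grip": 0, "translation": [0, 0, 0], "twist": [0, 0, 0]}]}}

```text
clock: 2.22
eef_pos: [0.3645, 0.3038, 0.0194]
tool_rot: [0.618, 0.786, 0.002, 0.001]
ft_force: [-0.4, -0.7, 3.1]
grip_width: 0.0247
```

{"name": "send_rows", "arguments": {"deltas": [{"grip": 0, "translation": [0, 0, -0.04], "twist": [0, 0, 0]}, {"grip": 0, "translation": [0, 0, -0.09], "twist": [0, 0, 0]}, {"grip": 0, "translation": [0, 0, -0.14], "twist": [0, 0, 0]}, {"grip": 0, "translation": [0, 0, -0.16], "twist": [0, 0, 0]}]}}

```text
clock: 2.72
eef_pos: [0.3651, 0.3043, 0.1824]
tool_rot: [0.618, 0.786, 0.005, 0.001]
ft_force: [1.0, -0.4, -3.2]
grip_width: 0.0252
```

```bash
python3 go.py .47 -.06 .18 -22 .541 -.429 .18 -58
python3 - <<'E'
from h import *
c=camera("wrist"); cv2.imwrite("pics/w2.png",c["color"])
E
```

```text
t2.73 p [0.3651 0.3043 0.1824] psi 13.6 w 0.0252 F [ 1.  -0.4 -3.2]
tr [-0.3787  0.0162  0.0011] tw [ 0.4 -0.4 35.6]
tr [-7.541e-01 -1.600e-03 -4.000e-04] tw [ 0.3 -0.5 71.6]
```

View pics/w2.png

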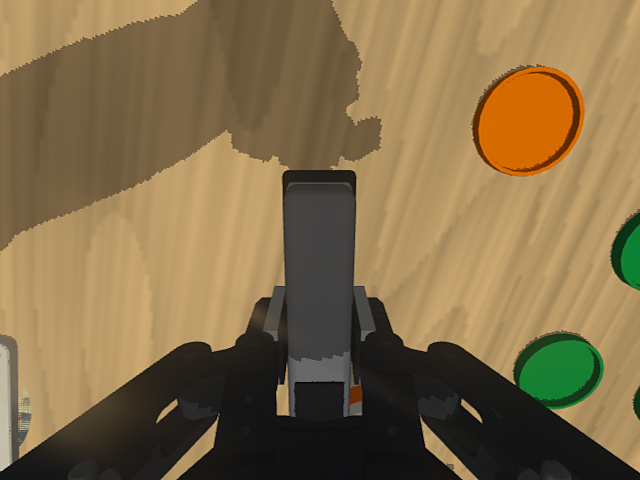

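{"name": "send_rows", "arguments": {"deltas": [{"grip": 0, "translation": [-0.05, 0, 0], "twist": [0, 0, 7]}, {"grip": 0, "translation": [-0.1, 0.005, 0], "twist": [0, 0, 14]}, {"grip": 0, "translation": [-0.16, 0.01, 0], "twist": [0, 0, 21]}, {"grip": 0, "translation": [-0.22, 0.01, 0], "twist": [0, 0, 29]}, {"grip": 0, "translation": [-0.28, 0.01, 0], "twist": [0, 0, 36]}]}}

```text
clock: 3.4
eef_pos: [0.4408, 0.0331, 0.1816]
tool_rot: [0.832, 0.555, 0.005, -0.001]
ft_force: [1.5, 0.6, -2.5]
grip_width: 0.0247
```

```bash
python3 go.py .541 -.429 .18 -58
```

```text
t3.40 p [0.4408 0.0331 0.1816] psi -22.6 w 0.0247 F [ 1.5  0.6 -2.5]
tr [-0.3881  0.2701 -0.0009] tw [ 0.1 -0.6 35.4]
```

{"name": "send_rows", "arguments": {"deltas": [{"grip": 0, "translation": [-0.043, 0.03, 0], "twist": [0, 0, 4]}, {"grip": 0, "translation": [-0.086, 0.06, 0], "twist": [0, 0, 8]}, {"grip": 0, "translation": [-0.129, 0.09, 0], "twist": [0, 0, 12]}, {"grip": 0, "translation": [-0.172, 0.12, 0], "twist": [0, 0, 16]}, {"grip": 0, "translation": [-0.215, 0.15, 0], "twist": [0, 0, 20]}]}}

```text
clock: 4.03
eef_pos: [0.4961, -0.2245, 0.1786]
tool_rot: [0.916, 0.401, 0.004, -0.003]
ft_force: [0.6, 0.1, -2.0]
grip_width: 0.025
```

```bash
python3 go.py .541 -.429 .18 -58
```

```text
t4.03 p [ 0.4961 -0.2245  0.1786] psi -42.7 w 0.0250 F [ 0.6  0.1 -2. ]
tr [-0.1197  0.1717 -0.0028] tw [-0.2 -0.6 15.3]
```

{"name": "send_rows", "arguments": {"deltas": [{"grip": 0, "translation": [-0.03, 0.043, 0], "twist": [0, 0, 4]}, {"grip": 0, "translation": [-0.06, 0.086, -0.001], "twist": [0, 0, 8]}, {"grip": 0, "translation": [-0.09, 0.129, -0.002], "twist": [0, -0.3, 12]}, {"grip": 0, "translation": [-0.12, 0.172, -0.003], "twist": [0, -0.5, 15]}, {"grip": 0, "translation": [-0.12, 0.172, -0.003], "twist": [0, -0.5, 15]}]}}

```text
clock: 4.65
eef_pos: [0.5398, -0.4329, 0.1756]
tool_rot: [0.961, 0.276, -0.002, -0.003]
ft_force: [-0.8, 1.0, -3.2]
grip_width: 0.0249
```

```bash
python3 go.py .541 -.429 .18 -58;  python3 - <<'E'
from h import *
c=camera("wrist"); im=c["color"].copy(); cv2.imwrite("pics/w3.png",im)
ks=blobs(c,'blue',300)
for k in ks: f,r=fit(c,k,.013); print(f,r, k[:,0].min(0),k[:,0].max(0))
E
```

```text
t4.65 p [ 0.5398 -0.4329  0.1756] psi -58.0 w 0.0249 F [-0.8  1.  -3.2]
tr [ 0.0031 -0.0027 -0.0044] tw [-0.4  0.1 -0. ]
[ 0.5732 -0.412   0.098 ] ((0.5734452605247498, -0.411848247051239), (0.07543471455574036, 0.06306648254394531), 32.36181640625) [280 119] [358 210]
```

View pics/w3.png

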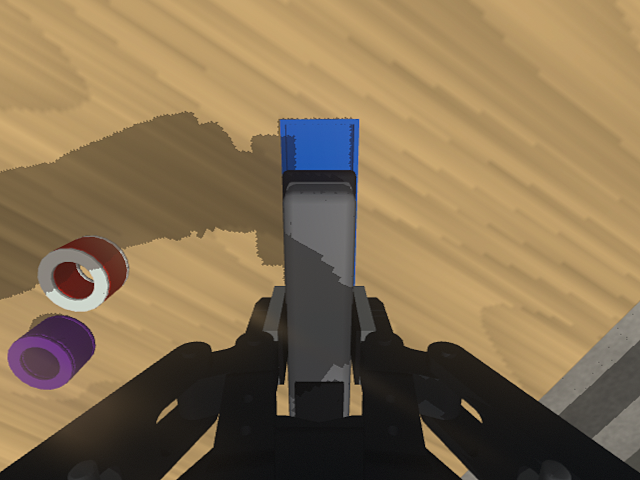

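```bash
python3 - <<'E'
from h import *
c=camera("wrist"); e=ray(c,[(320,170),(282,175),(357,175)],.165)[:,:2]; print(e, np.linalg.norm(e[1]-e[2]))
print(e[0]-.06*np.array([.8447,.5353]))
E
python3 go.py .541 -.431 .04 -57.7
```

```text
[[ 0.58964718 -0.40053964]
 [ 0.57927083 -0.38803417]
 [ 0.59621703 -0.41491035]] 0.031772669687412776
[ 0.53896518 -0.43265764]
t4.75 p [ 0.5399 -0.4292  0.1773] psi -57.8 w 0.0249 F [-1.3  0.1 -2.7]
tr [1.000e-04 3.100e-03 1.373e-01] tw [-0.4  0.  -0.1]
```

{"name": "send_rows", "arguments": {"deltas": [{"grip": 0, "translation": [0.0015, 0.001, 0.05], "twist": [-0.4, 0, 0]}, {"grip": 0, "translation": [0.0015, 0.001, 0.1], "twist": [-0.4, 0, 0]}, {"grip": 0, "translation": [0.0015, 0.001, 0.13], "twist": [-0.4, 0, 0]}, {"grip": 0, "translation": [0.0015, 0.001, 0.13], "twist": [-0.4, 0, 0]}]}}

```text
clock: 5.25
eef_pos: [0.5388, -0.4249, 0.0439]
tool_rot: [0.961, 0.278, -0.003, -0.004]
ft_force: [0.3, -0.1, -2.9]
grip_width: 0.0248
```

```bash
python3 go.py .5415 -.429 .0235 -57.7
```

```text
t5.25 p [ 0.5388 -0.4249  0.0439] psi -57.7 w 0.0248 F [ 0.3 -0.1 -2.9]
tr [0.0002 0.005  0.0203] tw [-0.5  0.2  0. ]
```

{"name": "send_rows", "arguments": {"deltas": [{"grip": 0, "translation": [0, 0.005, 0.01], "twist": [-0.5, 0, 0]}, {"grip": 0, "translation": [0, 0.005, 0.016], "twist": [-0.5, 0, 0]}, {"grip": 0, "translation": [0, 0.005, 0.02], "twist": [-0.5, 0, 0]}, {"grip": 0, "translation": [0, 0.005, 0.021], "twist": [-0.5, 0, 0]}]}}

```text
clock: 5.75
eef_pos: [0.5415, -0.4292, 0.0235]
tool_rot: [0.961, 0.278, -0.001, 0.001]
ft_force: [-0.6, -0.0, 1.4]
grip_width: 0.0247
```

```bash
python3 go.py .5415 -.429 .0235 -57.7
```

```text
t5.75 p [ 0.5415 -0.4292  0.0235] psi -57.7 w 0.0247 F [-0.6 -0.   1.4]
tr [ 0.0002 -0.0002  0.    ] tw [0.1 0.2 0. ]
```

Force flipped from −2.9 to +1.4 N, so the stapler is on the tray floor. Releasing and retreating.

{"name": "send_rows", "arguments": {"deltas": [{"grip": 0.7, "translation": [0, 0, 0], "twist": [0, 0, 0]}, {"grip": 0.7, "translation": [0, 0, 0], "twist": [0, 0, 0]}, {"grip": 0.7, "translation": [0, 0, -0.04], "twist": [0, 0, 0]}, {"grip": 0.9, "translation": [0, 0, -0.1], "twist": [0, 0, 0]}, {"grip": 1, "translation": [0, 0, -0.14], "twist": [0, 0, 0]}]}}

```text
clock: 6.38
eef_pos: [0.5427, -0.4297, 0.1674]
tool_rot: [0.961, 0.278, 0.0, 0.003]
ft_force: [0.4, -0.7, -0.2]
grip_width: 0.0853
```

```bash
python3 go.py .381 -.281 .12 -90
python3 - <<'E'
from h import *
c=camera("wrist"); cv2.imwrite("pics/w4.png",c["color"])
E
```

```text
t6.38 p [ 0.5427 -0.4297  0.1674] psi -57.7 w 0.0853 F [ 0.4 -0.7 -0.2]
tr [-0.0571 -0.2123  0.0463] tw [ 0.3 -0.  32.3]
```

View pics/w4.png

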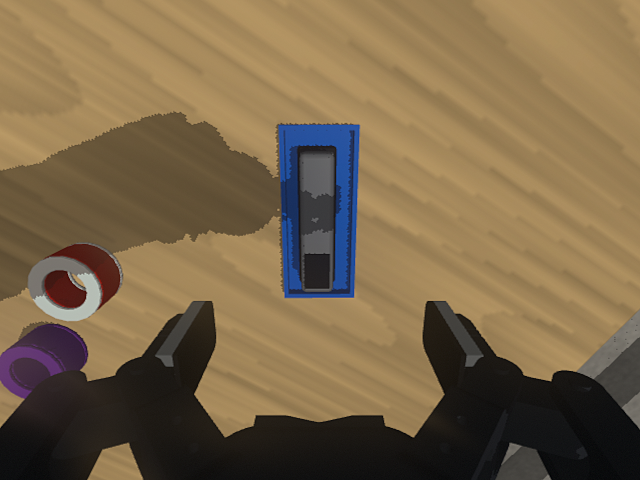

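The stapler lies in the tray: stapler u 298–336, v 147–292, inside tray u 280–358, v 125–297. Next is the tape roll.

{"name": "send_rows", "arguments": {"deltas": [{"grip": 1, "translation": [-0.015, -0.053, 0.01], "twist": [0, 0, 8]}, {"grip": 1, "translation": [-0.03, -0.106, 0.02], "twist": [0, 0, 17]}, {"grip": 1, "translation": [-0.045, -0.16, 0.035], "twist": [0, 0, 25]}, {"grip": 1, "translation": [-0.057, -0.212, 0.046], "twist": [0.3, 0, 32]}, {"grip": 1, "translation": [-0.057, -0.212, 0.046], "twist": [0.3, 0, 32]}]}}

```text
clock: 7.05
eef_pos: [0.3775, -0.2782, 0.1223]
tool_rot: [1.0, 0.003, -0.0, 0.0]
ft_force: [0.9, -0.4, 0.0]
grip_width: 0.0858
```

```bash
python3 - <<'E'
from h import *
c=camera("wrist"); im=c["color"].copy()
a=np.linspace(0,2*np.pi,60)
for z,r in((.038,.03),(.038,.018)):
  P=np.c_[.381+r*np.cos(a),-.281+r*np.sin(a),0*a+z]
  cv2.polylines(im,[proj(c,P).round().astype(int)],True,(255,255,0),1)
cv2.imwrite("pics/w5.png",im)
E
python3 go.py .381 -.281 .014 -90
```

```text
t7.10 p [ 0.3814 -0.2813  0.1242] psi -89.7 w 0.0855 F [ 0.8 -0.3  0.4]
tr [-0.0011 -0.0008  0.1102] tw [ 0.3 -0.3  0.3]
```

View pics/w5.png

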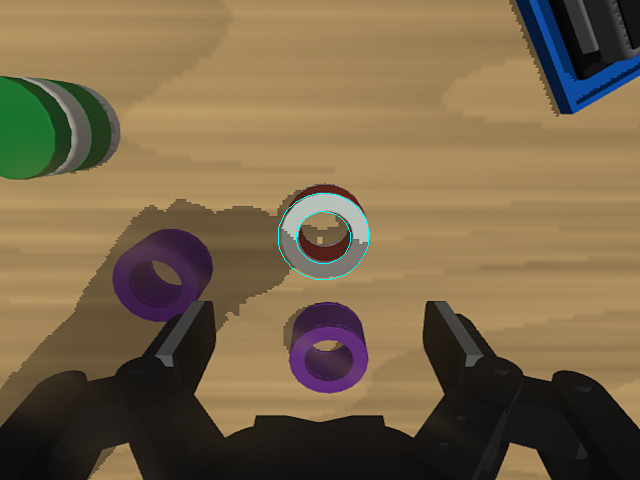

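The wrist view shows the red-and-white roll at (323,237), and the projected circles coincide with its rim. Descending.

{"name": "send_rows", "arguments": {"deltas": [{"grip": 1, "translation": [-0.001, -0.001, 0.055], "twist": [0, 0, 0]}, {"grip": 1, "translation": [-0.001, -0.001, 0.105], "twist": [0, 0, 0]}, {"grip": 1, "translation": [-0.001, -0.001, 0.117], "twist": [0, 0, 0]}, {"grip": 1, "translation": [-0.001, -0.001, 0.117], "twist": [0, 0, 0]}, {"grip": 0.3, "translation": [-0.001, -0.001, 0.117], "twist": [0, 0, 0]}]}}

```text
clock: 7.72
eef_pos: [0.3831, -0.2823, 0.0092]
tool_rot: [1.0, 0.003, 0.005, 0.004]
ft_force: [0.3, -0.4, 0.5]
grip_width: 0.07
```

{"name": "send_rows", "arguments": {"deltas": [{"grip": 0.3, "translation": [0, 0, 0], "twist": [0, 0, 0]}, {"grip": 0.3, "translation": [0, 0, 0], "twist": [0, 0, 0]}]}}

```text
clock: 7.98
eef_pos: [0.3844, -0.2833, 0.0107]
tool_rot: [1.0, 0.003, 0.006, 0.005]
ft_force: [1.4, -1.3, 4.4]
grip_width: 0.058
```

```bash
python3 go.py .5 -.23 .15 -60
python3 - <<'E'
from h import *
c=camera("wrist"); cv2.imwrite("pics/w6.png",c["color"])
E
```

```text
t7.97 p [ 0.3844 -0.2833  0.0107] psi -89.7 w 0.0580 F [ 1.4 -1.3  4.4]
tr [ 0.1176 -0.0513 -0.1384] tw [  0.7  -0.5 -29.6]
```

View pics/w6.png

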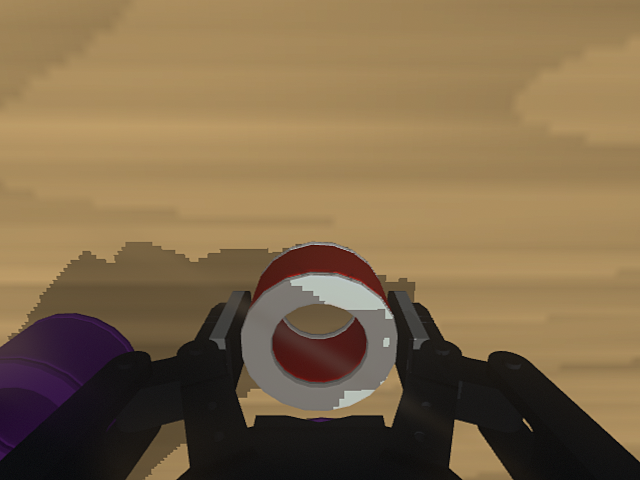

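{"name": "send_rows", "arguments": {"deltas": [{"grip": 0.3, "translation": [0, 0, -0.04], "twist": [0, 0, 0]}, {"grip": 0.3, "translation": [0, 0, -0.09], "twist": [0.3, -0.3, 0]}, {"grip": 0.3, "translation": [0.04, -0.017, -0.138], "twist": [0.7, -0.5, -10]}, {"grip": 0.3, "translation": [0.08, -0.034, -0.138], "twist": [0.7, -0.5, -20]}, {"grip": 0.3, "translation": [0.118, -0.051, -0.138], "twist": [0.7, -0.5, -30]}]}}

```text
clock: 8.65
eef_pos: [0.5022, -0.2301, 0.151]
tool_rot: [0.964, 0.264, 0.001, 0.001]
ft_force: [1.1, -0.3, -1.8]
grip_width: 0.0579
```

```bash
python3 go.py .6422 -.182 .14 -60
```

```text
t8.65 p [ 0.5022 -0.2301  0.151 ] psi -59.3 w 0.0579 F [ 1.1 -0.3 -1.8]
tr [0.1449 0.03   0.0114] tw [ 0.2 -0.1  0.7]
```

{"name": "send_rows", "arguments": {"deltas": [{"grip": 0.3, "translation": [0.05, 0.01, 0.004], "twist": [0, 0, 0]}, {"grip": 0.3, "translation": [0.1, 0.02, 0.008], "twist": [0, 0, 0]}, {"grip": 0.3, "translation": [0.145, 0.03, 0.011], "twist": [0, 0, 0]}, {"grip": 0.3, "translation": [0.145, 0.03, 0.011], "twist": [0, 0, 0]}]}}

```text
clock: 9.15
eef_pos: [0.6443, -0.1799, 0.1384]
tool_rot: [0.964, 0.266, 0.001, 0.001]
ft_force: [-0.7, 0.5, -1.0]
grip_width: 0.0579
```

```bash
python3 go.py .6422 -.182 .02 -60;python3 - <<'E'
from h import *
c=camera("wrist"); im=c["color"].copy(); 
a=np.linspace(0,2*np.pi,60)
for z,r in((.004,.042),(.032,.007)):
  P=np.c_[.6422+r*np.cos(a),-.182+r*np.sin(a),0*a+z]
  cv2.polylines(im,[proj(c,P).round().astype(int)],True,(255,255,0),1)
cv2.imwrite("pics/w7.png",im)
E
python3 go.py
```

```text
t9.15 p [ 0.6443 -0.1799  0.1384] psi -59.1 w 0.0579 F [-0.7  0.5 -1. ]
tr [-0.0031  0.0005  0.1184] tw [ 0.1 -0.1  0.9]
t9.20 p [ 0.6426 -0.1808  0.1389] psi -59.2 w 0.0582 F [-0.2  0.1 -1.2]
```

View pics/w7.png

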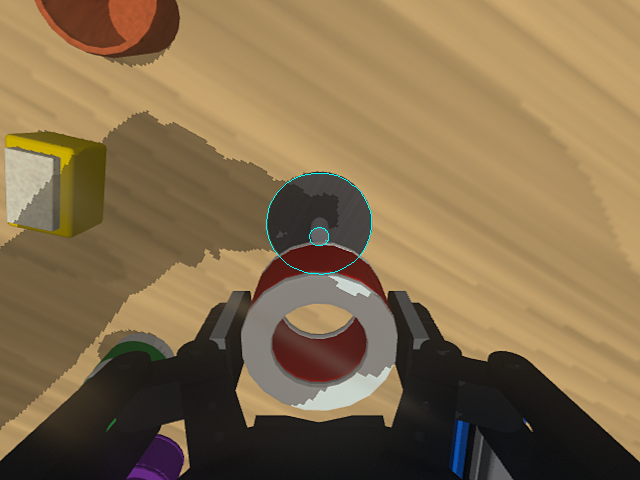

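Run:
```python
from h import *
c=camera("wrist"); o=bot.get_obs()
h=cv2.cvtColor(c["color"],cv2.COLOR_BGR2HSV); m=((h[...,1]<60)&(h[...,2]>90)).astype(np.uint8)*255
o_=np.zeros_like(m); o_[265:415,242:397]=m[265:415,242:397]
k=max(blobs(c,o_),key=cv2.contourArea); print(fit(c,k,o["eef_pos"][2]+.0273)[0],o["eef_pos"], k[:,0].min(0),k[:,0].max(0))
```

```text
[ 0.6424 -0.1819  0.0598] [ 0.64173362 -0.18155616  0.13948526] [242 272] [396 410]
```

```bash
python3 go.py .6418 -.1818 .05 -59.2 .6418 -.1818 .0147 -59.2
```

```text
t9.25 p [ 0.6417 -0.1816  0.1395] psi -59.3 w 0.0580 F [ 0.1  0.3 -0.5]
tr [-0.0001  0.0001  0.0895] tw [ 0.1 -0.  -0.1]
tr [-1.000e-04  1.000e-04  1.248e-01] tw [ 0.1 -0.  -0.1]
```

{"name": "send_rows", "arguments": {"deltas": [{"grip": 0.3, "translation": [0, 0, 0.045], "twist": [0, 0, 0]}, {"grip": 0.3, "translation": [0, 0, 0.08], "twist": [0, 0, 0]}, {"grip": 0.3, "translation": [0, 0, 0.11], "twist": [0, 0, 0]}, {"grip": 0.3, "translation": [0, 0, 0.121], "twist": [0, 0, 0]}, {"grip": 0.3, "translation": [0, 0, 0.124], "twist": [0, 0, 0]}]}}

```text
clock: 9.88
eef_pos: [0.6412, -0.1822, 0.0158]
tool_rot: [0.964, 0.264, 0.0, 0.001]
ft_force: [0.0, 0.1, 0.5]
grip_width: 0.0578
```

```bash
python3 go.py .6418 -.1818 .0147 -59.2
```

```text
t9.88 p [ 0.6412 -0.1822  0.0158] psi -59.3 w 0.0578 F [0.  0.1 0.5]
tr [ 0.0007 -0.0001  0.0011] tw [ 0.1 -0.  -0.1]
```

{"name": "send_rows", "arguments": {"deltas": [{"grip": 0.3, "translation": [0, 0, 0.001], "twist": [0, 0, 0]}, {"grip": 1, "translation": [0, 0, 0.001], "twist": [0, 0, 0]}, {"grip": 1, "translation": [0, 0, 0.001], "twist": [0, 0, 0]}, {"grip": 1, "translation": [0, 0, -0.04], "twist": [0, 0, 0]}, {"grip": 1, "translation": [0, 0, -0.1], "twist": [0, 0, 0]}]}}

```text
clock: 10.5
eef_pos: [0.6396, -0.1816, 0.1148]
tool_rot: [0.964, 0.264, -0.002, -0.001]
ft_force: [1.3, 0.1, 0.7]
grip_width: 0.0855
```

```bash
python3 go.py .45 -.1085 .15 -14
python3 - <<'E'
from h import *
c=camera("wrist"); cv2.imwrite("pics/w8.png",c["color"])
E
```

```text
t10.50 p [ 0.6396 -0.1816  0.1148] psi -59.3 w 0.0855 F [1.3 0.1 0.7]
tr [-0.1259 -0.1596 -0.0345] tw [ -0.2   0.1 -45.3]
```

View pics/w8.png

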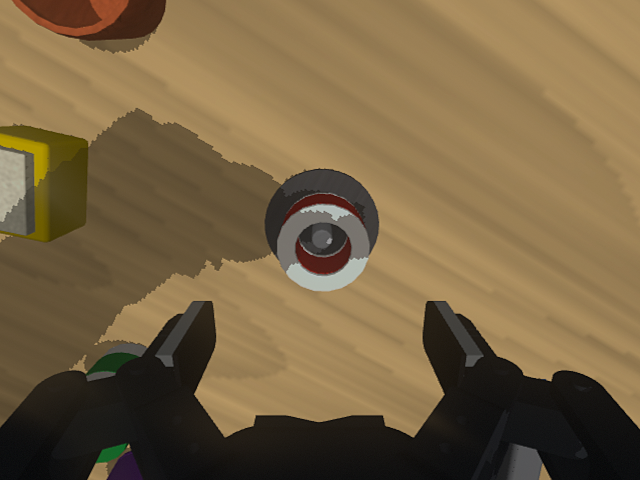

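The roll sits over the post, with the post visible in the hole at (320,237). Now the green jar.

{"name": "send_rows", "arguments": {"deltas": [{"grip": 1, "translation": [-0.025, -0.032, -0.03], "twist": [0, 0, -10]}, {"grip": 1, "translation": [-0.05, -0.064, -0.035], "twist": [0, 0, -20]}, {"grip": 1, "translation": [-0.08, -0.1, -0.035], "twist": [0, 0, -30]}, {"grip": 1, "translation": [-0.105, -0.13, -0.035], "twist": [0, 0, -40]}, {"grip": 1, "translation": [-0.126, -0.16, -0.035], "twist": [0, 0, -45]}]}}

```text
clock: 11.18
eef_pos: [0.4537, -0.1092, 0.1596]
tool_rot: [0.789, 0.615, 0.004, 0.007]
ft_force: [-0.0, -0.8, -0.5]
grip_width: 0.0854
```

{"name": "send_rows", "arguments": {"deltas": [{"grip": 1, "translation": [0, 0, 0], "twist": [0, 0, 0]}]}}

```text
clock: 11.3
eef_pos: [0.4515, -0.1083, 0.1601]
tool_rot: [0.789, 0.615, 0.004, 0.006]
ft_force: [1.4, 0.2, 0.7]
grip_width: 0.085
```

```bash
python3 - <<'E'
from h import *
c=camera("wrist"); im=c["color"].copy()
a=np.linspace(0,2*np.pi,60)
for z,r in((.066,.027),(0,.028)):
  P=np.c_[.45+r*np.cos(a),-.1085+r*np.sin(a),0*a+z]
  cv2.polylines(im,[proj(c,P).round().astype(int)],True,(0,0,255),1)
cv2.imwrite("pics/w9.png",im)
E
python3 go.py .45 -.1085 .018 -14
```

```text
t11.35 p [ 0.4533 -0.1089  0.1606] psi -14.1 w 0.0854 F [-0.2 -0.3  0.3]
tr [-0.0002 -0.0058  0.1425] tw [ 1.   0.1 -0.1]
```

View pics/w9.png

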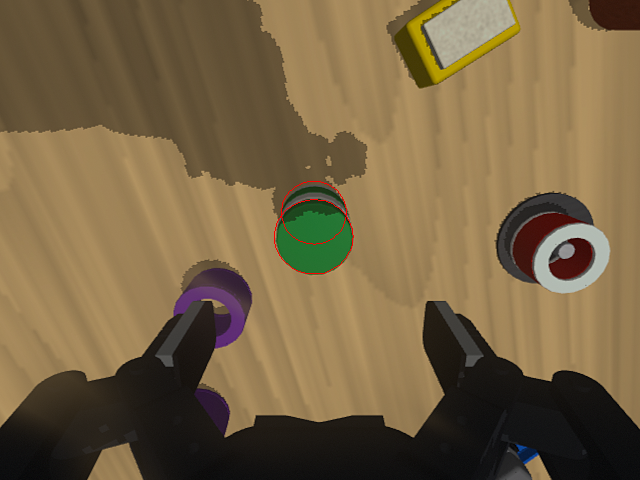

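{"name": "send_rows", "arguments": {"deltas": [{"grip": 1, "translation": [0, -0.006, 0.02], "twist": [1, 0, 0]}, {"grip": 1, "translation": [0, -0.006, 0.05], "twist": [1, 0, 0]}, {"grip": 1, "translation": [0, -0.006, 0.05], "twist": [1, 0, 0]}]}}

```text
clock: 11.72
eef_pos: [0.4464, -0.1074, 0.1074]
tool_rot: [0.789, 0.614, -0.003, -0.002]
ft_force: [0.2, -0.6, -0.2]
grip_width: 0.0858
```

```bash
python3 go.py .45 -.1085 .018 -14
```

```text
t11.72 p [ 0.4464 -0.1074  0.1074] psi -14.2 w 0.0858 F [ 0.2 -0.6 -0.2]
tr [-0.0001  0.0043  0.0894] tw [-0.4  0.1 -0.2]
```

{"name": "send_rows", "arguments": {"deltas": [{"grip": 1, "translation": [0, 0.004, 0.03], "twist": [-0.4, 0, 0]}, {"grip": 1, "translation": [0, 0.004, 0.06], "twist": [-0.4, 0, 0]}, {"grip": 1, "translation": [0, 0.004, 0.088], "twist": [-0.4, 0, 0]}, {"grip": 1, "translation": [0, 0.004, 0.089], "twist": [-0.4, 0, 0]}, {"grip": 0.3, "translation": [0, 0.004, 0.089], "twist": [-0.4, 0, 0]}]}}

```text
clock: 12.35
eef_pos: [0.4508, -0.1087, 0.0192]
tool_rot: [0.789, 0.614, -0.0, 0.001]
ft_force: [-0.1, 0.5, 0.7]
grip_width: 0.0696
```

```bash
python3 go.py .45 -.1085 .018 -14
```

```text
t12.35 p [ 0.4508 -0.1087  0.0192] psi -14.2 w 0.0696 F [-0.1  0.5  0.7]
tr [-0.     -0.0008  0.0012] tw [ 0.1  0.1 -0.2]
```

{"name": "send_rows", "arguments": {"deltas": [{"grip": 0.3, "translation": [0, -0.001, 0.001], "twist": [0, 0, 0]}, {"grip": 0.3, "translation": [0, -0.001, 0.001], "twist": [0, 0, 0]}, {"grip": 0.3, "translation": [0, -0.001, 0.001], "twist": [0, 0, 0]}]}}

```text
clock: 12.72
eef_pos: [0.4513, -0.1088, 0.0201]
tool_rot: [0.789, 0.614, 0.001, 0.002]
ft_force: [-1.5, -1.2, 7.0]
grip_width: 0.0541
```

```bash
python3 go.py .48 -.08 .18 -9.5 .6541 .1905 .18 16
python3 - <<'E'
from h import *
c=camera("wrist"); cv2.imwrite("pics/w10.png",c["color"])
E
```

```text
t12.72 p [ 0.4513 -0.1088  0.0201] psi -14.2 w 0.0541 F [-1.5 -1.2  7. ]
tr [ 0.0347  0.0216 -0.1598] tw [ 0.3  0.1 -4.7]
tr [ 0.3396  0.1242 -0.1597] tw [  0.3   0.1 -30.2]
```

View pics/w10.png

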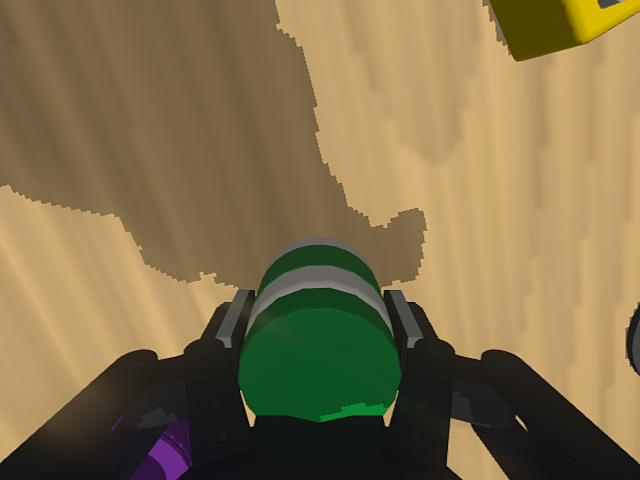

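{"name": "send_rows", "arguments": {"deltas": [{"grip": 0.3, "translation": [0, 0, -0.03], "twist": [0, 0, 0]}, {"grip": 0.3, "translation": [0, 0, -0.07], "twist": [0, 0, 0]}, {"grip": 0.3, "translation": [0, 0, -0.12], "twist": [0, 0, 0]}, {"grip": 0.3, "translation": [0.02, 0.01, -0.16], "twist": [0, 0, -3]}, {"grip": 0.3, "translation": [0.06, 0.025, -0.16], "twist": [0, 0, -6]}]}}

```text
clock: 13.4
eef_pos: [0.4924, -0.0571, 0.1852]
tool_rot: [0.756, 0.654, 0.004, 0.006]
ft_force: [1.1, 0.3, -1.9]
grip_width: 0.0546
```

```bash
python3 go.py .6541 .1905 .18 16
python3 - <<'E'
from h import *
c=camera("scene"); cv2.imwrite("pics/s2.png",cv2.resize(c["color"][100:320,180:480],None,fx=2,fy=2))
E
```

```text
t13.40 p [ 0.4924 -0.0571  0.1852] psi -8.3 w 0.0546 F [ 1.1  0.3 -1.9]
tr [0.2683 0.1244 0.0065] tw [  0.8   0.3 -24.3]
```

View pics/s2.png

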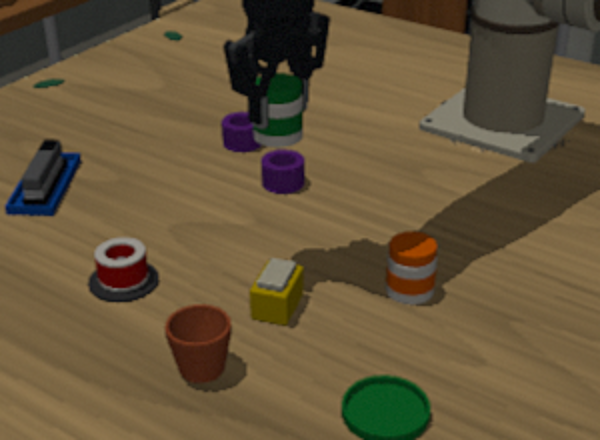

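The jar is held upright, and the tape and stapler are in place. Moving to the green dish nearest the base.

{"name": "send_rows", "arguments": {"deltas": [{"grip": 0.3, "translation": [0.045, 0.021, 0.001], "twist": [0, 0, -4]}, {"grip": 0.3, "translation": [0.09, 0.042, 0.002], "twist": [0.2, 0, -8]}, {"grip": 0.3, "translation": [0.135, 0.063, 0.003], "twist": [0.5, 0.1, -12]}, {"grip": 0.3, "translation": [0.18, 0.084, 0.004], "twist": [0.7, 0.2, -16]}, {"grip": 0.3, "translation": [0.225, 0.105, 0.005], "twist": [0.8, 0.3, -20]}]}}

```text
clock: 14.08
eef_pos: [0.6301, 0.1574, 0.1807]
tool_rot: [0.628, 0.778, 0.002, -0.001]
ft_force: [0.6, -0.9, -1.7]
grip_width: 0.0543
```

```bash
python3 go.py .6541 .1905 .16 16
```

```text
t14.07 p [0.6301 0.1574 0.1807] psi 12.2 w 0.0543 F [ 0.6 -0.9 -1.7]
tr [0.0272 0.0304 0.0209] tw [ 0.1 -0.3 -3.8]
```

{"name": "send_rows", "arguments": {"deltas": [{"grip": 0.3, "translation": [0.027, 0.03, 0.01], "twist": [0, 0, -4]}, {"grip": 0.3, "translation": [0.027, 0.03, 0.02], "twist": [0, 0, -4]}, {"grip": 0.3, "translation": [0.027, 0.03, 0.02], "twist": [0, 0, -4]}]}}

```text
clock: 14.45
eef_pos: [0.6523, 0.1896, 0.1591]
tool_rot: [0.6, 0.8, 0.0, -0.002]
ft_force: [-0.1, 0.2, -2.6]
grip_width: 0.0549
```

```bash
python3 - <<'E'
from h import *
c=camera("wrist"); o=bot.get_obs(); im=c["color"].copy()
a=np.linspace(0,2*np.pi,60)
for r in (.044,.04):
  P=np.c_[.6541+r*np.cos(a),.1905+r*np.sin(a),0*a+.013]
  cv2.polylines(im,[proj(c,P).round().astype(int)],True,(0,0,255),1)
p=o["eef_pos"]
for dz,r in((.046,.027),(-.02,.028)):
  P=np.c_[p[0]+r*np.cos(a),p[1]+r*np.sin(a),0*a+p[2]+dz]
  cv2.polylines(im,[proj(c,P).round().astype(int)],True,(255,255,0),1)
cv2.imwrite("pics/w11.png",im); print(p)
E
python3 go.py .6541 .1905 .05 16
```

```text
[0.65268736 0.18919357 0.16029603]
t14.50 p [0.6527 0.1892 0.1603] psi 16.2 w 0.0544 F [ 0.  -0.1 -0.7]
tr [0.0004 0.0018 0.1103] tw [-0.  -0.3  0.2]
```

View pics/w11.png

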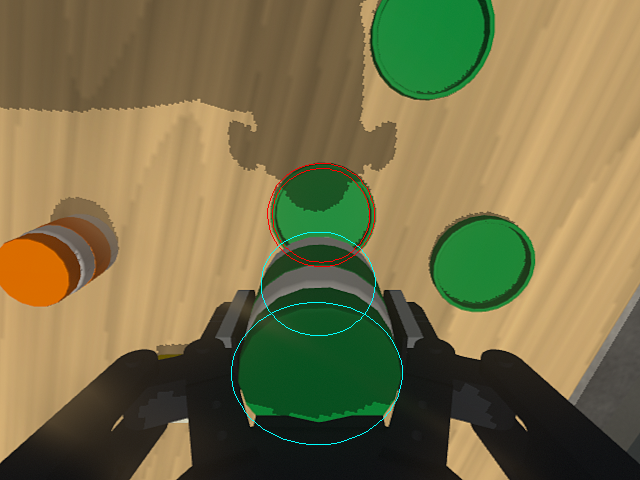

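```bash
python3 go.py .656 .191 .05 16.2 .656 .191 .025 16.2
```

```text
t14.50 p [0.6527 0.1892 0.1603] psi 16.2 w 0.0544 F [ 0.  -0.1 -0.7]
tr [0.0003 0.0037 0.1103] tw [-0.  -0.3 -0. ]
tr [0.0002 0.0037 0.1353] tw [-0.  -0.3 -0. ]
```

{"name": "send_rows", "arguments": {"deltas": [{"grip": 0.3, "translation": [0, 0.004, 0.03], "twist": [0, -0.3, 0]}, {"grip": 0.3, "translation": [0, 0.004, 0.07], "twist": [0, -0.3, 0]}, {"grip": 0.3, "translation": [0, 0.004, 0.11], "twist": [0, -0.3, 0]}, {"grip": 0.3, "translation": [0, 0.004, 0.11], "twist": [0, -0.3, 0]}]}}

```text
clock: 15.0
eef_pos: [0.653, 0.1885, 0.0474]
tool_rot: [0.601, 0.799, -0.004, -0.002]
ft_force: [0.2, -0.3, -1.7]
grip_width: 0.0547
```

```bash
python3 go.py .656 .191 .0242 16.2
```

```text
t15.00 p [0.653  0.1885 0.0474] psi 16.1 w 0.0547 F [ 0.2 -0.3 -1.7]
tr [0.0016 0.0038 0.0232] tw [-0.5  0.  -0.1]
```

{"name": "send_rows", "arguments": {"deltas": [{"grip": 0.3, "translation": [0.001, 0.003, 0.01], "twist": [-0.5, 0, 0]}, {"grip": 0.3, "translation": [0.001, 0.003, 0.017], "twist": [-0.5, 0, 0]}, {"grip": 0.3, "translation": [0.001, 0.003, 0.022], "twist": [-0.5, 0, 0]}, {"grip": 0.3, "translation": [0.001, 0.003, 0.0235], "twist": [-0.5, 0, 0]}]}}

```text
clock: 15.5
eef_pos: [0.6555, 0.1902, 0.0243]
tool_rot: [0.601, 0.799, -0.0, 0.001]
ft_force: [-2.5, -0.8, 2.7]
grip_width: 0.0542
```

```bash
python3 go.py .656 .191 .0242 16.2
```

```text
t15.50 p [0.6555 0.1902 0.0243] psi 16.1 w 0.0542 F [-2.5 -0.8  2.7]
tr [0.0006 0.0007 0.0001] tw [ 0.   0.1 -0.1]
```

{"name": "send_rows", "arguments": {"deltas": [{"grip": 1, "translation": [0, 0, 0], "twist": [0, 0, 0]}, {"grip": 1, "translation": [0, 0, 0], "twist": [0, 0, 0]}, {"grip": 1, "translation": [0, 0, 0], "twist": [0, 0, 0]}, {"grip": 1, "translation": [0, 0, -0.04], "twist": [0, 0, 0]}, {"grip": 1, "translation": [0, 0, -0.1], "twist": [0, 0, 0]}]}}

```text
clock: 16.12
eef_pos: [0.6536, 0.1898, 0.1225]
tool_rot: [0.601, 0.799, -0.002, -0.001]
ft_force: [0.4, 0.4, 0.6]
grip_width: 0.0856
```

```bash
python3 go.py .462 .107 .16 13
python3 - <<'E'
from h import *
c=camera("wrist"); cv2.imwrite("pics/w12.png",c["color"])
E
```

```text
t16.12 p [0.6536 0.1898 0.1225] psi 16.1 w 0.0856 F [0.4 0.4 0.6]
tr [-0.0265 -0.2072 -0.0363] tw [-0.3  0.1  3.1]
```

View pics/w12.png

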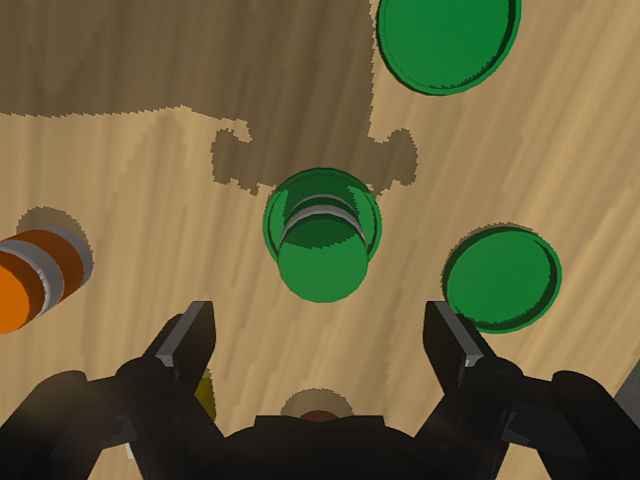

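The green jar stands in its dish, centred at about u 322. Next is the orange jar.

{"name": "send_rows", "arguments": {"deltas": [{"grip": 1, "translation": [-0.006, -0.05, -0.03], "twist": [0, 0, 1]}, {"grip": 1, "translation": [-0.013, -0.1, -0.036], "twist": [0, 0, 2]}, {"grip": 1, "translation": [-0.02, -0.15, -0.036], "twist": [-0.3, 0, 3]}, {"grip": 1, "translation": [-0.0265, -0.207, -0.036], "twist": [-0.3, 0, 3]}, {"grip": 1, "translation": [-0.0265, -0.207, -0.036], "twist": [-0.3, 0, 3]}]}}

```text
clock: 16.8
eef_pos: [0.4609, 0.1065, 0.1671]
tool_rot: [0.622, 0.783, 0.004, 0.004]
ft_force: [1.4, -0.1, -0.0]
grip_width: 0.0854
```

```bash
python3 - <<'E'
from h import *
c=camera("wrist"); im=c["color"].copy()
a=np.linspace(0,2*np.pi,60)
for z,r in((.066,.027),(0,.028)):
  P=np.c_[.462+r*np.cos(a),.107+r*np.sin(a),0*a+z]
  cv2.polylines(im,[proj(c,P).round().astype(int)],True,(255,0,0),1)
cv2.imwrite("pics/w13.png",im)
E
python3 go.py .462 .107 .1 13
```

```text
t16.85 p [0.4649 0.1077 0.1684] psi 13.0 w 0.0855 F [0.5 0.7 0.3]
tr [-0.0001 -0.0042  0.0683] tw [ 1. -0.  0.]
```

View pics/w13.png

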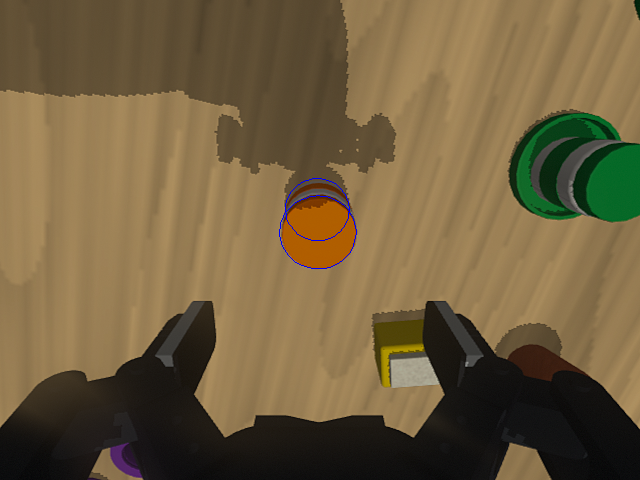

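{"name": "send_rows", "arguments": {"deltas": [{"grip": 1, "translation": [0, -0.004, 0.035], "twist": [1, 0, 0]}, {"grip": 1, "translation": [0, -0.004, 0.068], "twist": [1, 0, 0]}, {"grip": 1, "translation": [0, -0.004, 0.068], "twist": [1, 0, 0]}]}}

```text
clock: 17.23
eef_pos: [0.4618, 0.1072, 0.0986]
tool_rot: [0.622, 0.783, -0.001, -0.001]
ft_force: [0.1, 0.7, -0.2]
grip_width: 0.0853
```

```bash
python3 go.py .462 .107 .018 13
```

```text
t17.23 p [0.4618 0.1072 0.0986] psi 13.1 w 0.0853 F [ 0.1  0.7 -0.2]
tr [-0.0002  0.0004  0.0806] tw [-0.2 -0.   0.1]
```

{"name": "send_rows", "arguments": {"deltas": [{"grip": 1, "translation": [0, 0, 0.03], "twist": [0, 0, 0]}, {"grip": 1, "translation": [0, 0, 0.06], "twist": [0, 0, 0]}, {"grip": 1, "translation": [0, 0, 0.08], "twist": [0, 0, 0]}, {"grip": 1, "translation": [0, 0, 0.08], "twist": [0, 0, 0]}, {"grip": 0.3, "translation": [0, 0, 0.08], "twist": [0, 0, 0]}]}}

```text
clock: 17.85
eef_pos: [0.4636, 0.1076, 0.0202]
tool_rot: [0.622, 0.783, -0.0, -0.0]
ft_force: [-0.1, -0.4, -0.4]
grip_width: 0.0698
```

{"name": "send_rows", "arguments": {"deltas": [{"grip": 0.3, "translation": [0, 0, 0], "twist": [0, 0, 0]}, {"grip": 0.3, "translation": [0, 0, 0], "twist": [0, 0, 0]}, {"grip": 0.3, "translation": [0, 0, 0], "twist": [0, 0, 0]}]}}

```text
clock: 18.23
eef_pos: [0.4652, 0.1081, 0.0218]
tool_rot: [0.622, 0.783, 0.001, 0.001]
ft_force: [0.5, -0.9, 6.8]
grip_width: 0.0546
```

```bash
python3 go.py .52 .417 .18 39
```

```text
t18.23 p [0.4652 0.1081 0.0218] psi 13.1 w 0.0546 F [ 0.5 -0.9  6.8]
tr [ 0.2886  0.1238 -0.1578] tw [  0.2   0.  -25.9]
```

{"name": "send_rows", "arguments": {"deltas": [{"grip": 0.3, "translation": [0, 0, -0.03], "twist": [0, 0, 0]}, {"grip": 0.3, "translation": [0, 0, -0.07], "twist": [0, 0, 0]}, {"grip": 0.3, "translation": [0, 0, -0.11], "twist": [0, 0, 0]}, {"grip": 0.3, "translation": [0.04, 0.017, -0.15], "twist": [0, 0, -4]}, {"grip": 0.3, "translation": [0.085, 0.035, -0.157], "twist": [0, 0, -8]}]}}

```text
clock: 18.85
eef_pos: [0.4818, 0.1997, 0.1828]
tool_rot: [0.566, 0.824, 0.004, 0.003]
ft_force: [2.6, 0.2, -1.0]
grip_width: 0.0545
```

```bash
python3 go.py .52 .417 .17 39
```

```text
t18.85 p [0.4818 0.1997 0.1828] psi 21.1 w 0.0545 F [ 2.6  0.2 -1. ]
tr [0.189  0.1136 0.0139] tw [  0.6   0.1 -17.9]
```

{"name": "send_rows", "arguments": {"deltas": [{"grip": 0.3, "translation": [0.047, 0.028, 0.003], "twist": [0.2, 0, -5]}, {"grip": 0.3, "translation": [0.095, 0.057, 0.006], "twist": [0.4, 0, -9]}, {"grip": 0.3, "translation": [0.142, 0.085, 0.01], "twist": [0.6, 0, -14]}, {"grip": 0.3, "translation": [0.189, 0.114, 0.014], "twist": [0.6, 0, -18]}, {"grip": 0.3, "translation": [0.189, 0.114, 0.014], "twist": [0.6, 0, -18]}]}}

```text
clock: 19.48
eef_pos: [0.5194, 0.4207, 0.167]
tool_rot: [0.428, 0.904, -0.002, -0.0]
ft_force: [-0.4, -0.7, -1.7]
grip_width: 0.0544
```

```bash
python3 - <<'E'
from h import *
c=camera("wrist"); o=bot.get_obs(); im=c["color"].copy()
a=np.linspace(0,2*np.pi,60)
for r in (.044,.04):
  P=np.c_[.52+r*np.cos(a),.417+r*np.sin(a),0*a+.013]
  cv2.polylines(im,[proj(c,P).round().astype(int)],True,(255,0,0),1)
p=o["eef_pos"]
for dz,r in((.044,.027),(-.022,.028)):
  P=np.c_[p[0]+r*np.cos(a),p[1]+r*np.sin(a),0*a+p[2]+dz]
  cv2.polylines(im,[proj(c,P).round().astype(int)],True,(255,255,0),1)
cv2.imwrite("pics/w14.png",im)
E
python3 go.py .52 .417 .05 39
```

```text
t19.52 p [0.5194 0.4185 0.1678] psi 39.2 w 0.0542 F [-0.4 -1.3 -0.2]
tr [-1.300e-03 -1.000e-04  1.178e-01] tw [-0.2  0.1  0.2]
```

View pics/w14.png

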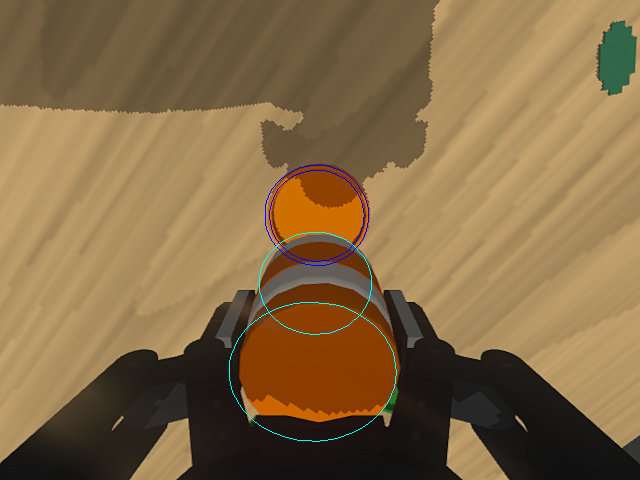

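```bash
python3 go.py .518 .418 .05 39.2
```

```text
t19.52 p [0.5194 0.4185 0.1678] psi 39.2 w 0.0542 F [-0.4 -1.3 -0.2]
tr [ 0.0008 -0.001   0.1178] tw [-0.2  0.1  0. ]
```

{"name": "send_rows", "arguments": {"deltas": [{"grip": 0.3, "translation": [0.001, -0.001, 0.03], "twist": [-0.2, 0, 0]}, {"grip": 0.3, "translation": [0.001, -0.001, 0.07], "twist": [-0.2, 0, 0]}, {"grip": 0.3, "translation": [0.001, -0.001, 0.115], "twist": [-0.2, 0, 0]}, {"grip": 0.3, "translation": [0.001, -0.001, 0.118], "twist": [-0.2, 0, 0]}]}}

```text
clock: 20.02
eef_pos: [0.5151, 0.4144, 0.0461]
tool_rot: [0.43, 0.903, -0.005, -0.001]
ft_force: [-0.1, -1.0, -0.6]
grip_width: 0.0542
```

```bash
python3 go.py .518 .418 .0258 39.2
```

```text
t20.02 p [0.5151 0.4144 0.0461] psi 39.1 w 0.0542 F [-0.1 -1.  -0.6]
tr [0.001  0.0047 0.0203] tw [-0.5  0.1 -0.1]
```

{"name": "send_rows", "arguments": {"deltas": [{"grip": 0.3, "translation": [0.001, 0.004, 0.008], "twist": [-0.5, 0, 0]}, {"grip": 0.3, "translation": [0.001, 0.004, 0.014], "twist": [-0.5, 0, 0]}, {"grip": 0.3, "translation": [0.001, 0.004, 0.019], "twist": [-0.5, 0, 0]}, {"grip": 0.3, "translation": [0.001, 0.004, 0.0205], "twist": [-0.5, 0, 0]}]}}

```text
clock: 20.52
eef_pos: [0.5176, 0.4177, 0.0259]
tool_rot: [0.43, 0.903, -0.001, 0.001]
ft_force: [0.8, 0.2, -1.9]
grip_width: 0.0542
```

```bash
python3 go.py .518 .418 .0258 39.2
```

```text
t20.52 p [0.5176 0.4177 0.0259] psi 39.1 w 0.0542 F [ 0.8  0.2 -1.9]
tr [-0.      0.0005  0.0001] tw [-0.   0.1 -0.1]
```

{"name": "send_rows", "arguments": {"deltas": [{"grip": 0.3, "translation": [0, 0, 0.001], "twist": [0, 0, 0]}, {"grip": 0.3, "translation": [0, 0, 0.0015], "twist": [0, 0, 0]}]}}

```text
clock: 20.78
eef_pos: [0.5178, 0.4178, 0.0258]
tool_rot: [0.43, 0.903, -0.0, 0.001]
ft_force: [-2.7, -3.1, 7.4]
grip_width: 0.0547
```

Contact at +7 N. Releasing and retreating.

{"name": "send_rows", "arguments": {"deltas": [{"grip": 1, "translation": [0, 0, 0], "twist": [0, 0, 0]}, {"grip": 1, "translation": [0, 0, 0], "twist": [0, 0, 0]}, {"grip": 1, "translation": [0, 0, 0], "twist": [0, 0, 0]}, {"grip": 1, "translation": [0, 0, -0.04], "twist": [0, 0, 0]}, {"grip": 1, "translation": [0, 0, -0.1], "twist": [0, 0, 0]}]}}

```text
clock: 21.4
eef_pos: [0.516, 0.4167, 0.1238]
tool_rot: [0.43, 0.903, -0.003, -0.0]
ft_force: [1.3, 1.2, 0.2]
grip_width: 0.0856
```

```bash
python3 go.py .30 .45 .22 56
python3 - <<'E'
from h import *
c=camera("wrist"); cv2.imwrite("pics/w15.png",c["color"])
E
```

```text
t21.40 p [0.516  0.4167 0.1238] psi 39.1 w 0.0856 F [1.3 1.2 0.2]
tr [ 0.1619 -0.1471 -0.0958] tw [ -0.3   0.1 -16.9]
```

View pics/w15.png

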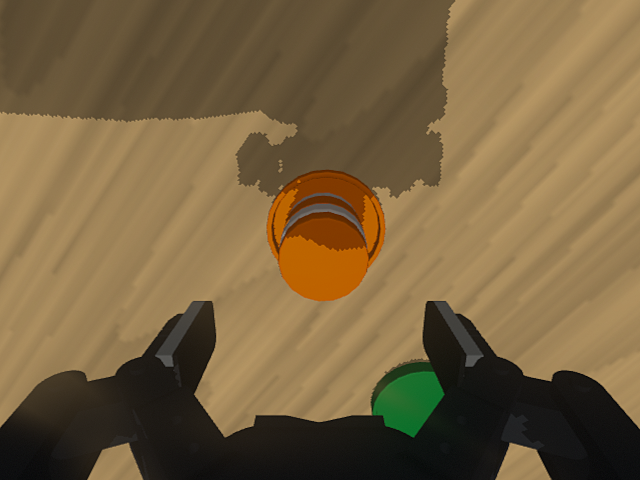

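The orange jar stands in its dish, with the lid at (323,258). I'll back off and check everything in the fixed cameras.

{"name": "send_rows", "arguments": {"deltas": [{"grip": 1, "translation": [0, 0, -0.06], "twist": [0, 0, 0]}, {"grip": 1, "translation": [0.05, -0.04, -0.096], "twist": [0, 0, -5]}, {"grip": 1, "translation": [0.09, -0.08, -0.096], "twist": [0, 0, -10]}, {"grip": 1, "translation": [0.13, -0.12, -0.096], "twist": [0, 0, -15]}, {"grip": 1, "translation": [0.162, -0.147, -0.096], "twist": [0, 0, -17]}]}}

```text
clock: 22.08
eef_pos: [0.3006, 0.4528, 0.2301]
tool_rot: [0.29, 0.957, 0.005, 0.005]
ft_force: [0.2, -0.2, -0.3]
grip_width: 0.0854
```

```bash
python3 go.py .15 .47 .23 72
```

```text
t22.07 p [0.3006 0.4528 0.2301] psi 56.3 w 0.0854 F [ 0.2 -0.2 -0.3]
tr [ 0.1349 -0.0693 -0.0015] tw [  0.6   0.4 -15.7]
```

{"name": "send_rows", "arguments": {"deltas": [{"grip": 1, "translation": [0.045, -0.023, 0], "twist": [0, 0, -5]}, {"grip": 1, "translation": [0.09, -0.046, 0], "twist": [0, 0, -10]}, {"grip": 1, "translation": [0.135, -0.069, 0], "twist": [0, 0, -15]}, {"grip": 1, "translation": [0.135, -0.069, 0], "twist": [0, 0, -15]}, {"grip": 1, "translation": [0.135, -0.069, 0], "twist": [0, 0, -15]}]}}

```text
clock: 22.7
eef_pos: [0.1503, 0.4705, 0.2286]
tool_rot: [0.163, 0.987, 0.005, 0.005]
ft_force: [-0.8, -0.1, 0.1]
grip_width: 0.0854
```

Run:
```python
from h import *
t=camera("top"); s=camera("scene")
cv2.imwrite("pics/t9.png",cv2.resize(t["color"][110:360,110:540],None,fx=1.8,fy=1.8)); cv2.imwrite("pics/s9.png",s["color"])
for col,z in(('orange',.066),('green',.066),('blue',.013),('yellow',.05)):
    for k in blobs(t,col,150):
        if k[:,0,1].max()<300: print(col,k[:,0].mean(0).round(),'z13',fit(t,k,.013)[0],'z',z,fit(t,k,z)[0])
h=cv2.cvtColor(t["color"],cv2.COLOR_BGR2HSV)
def roi(b,f):
    m=f.astype(np.uint8)*255;o=np.zeros_like(m);a,c,x,y=b;o[c:y,a:x]=m[c:y,a:x];return o
k=max(blobs(t,roi((365,175,415,228),(h[...,1]<60)&(h[...,2]>90)),10),key=cv2.contourArea);print('tape',fit(t,k,.042)[0])
k=max(blobs(t,roi((465,215,525,280),(h[...,1]<60)),10),key=cv2.contourArea);print('stapler',fit(t,k,.046))
```

```text
orange [140. 244.] z13 [0.52   0.4186 0.0919] z 0.066 [0.5145 0.4005 0.0878]
orange [316. 170.] z13 [ 0.7187 -0.0021  0.0681] z 0.066 [ 0.7044 -0.0014  0.065 ]
green [238. 192.] z13 [0.6543 0.1904 0.0834] z 0.066 [0.6429 0.1825 0.0797]
green [177. 175.] z13 [0.6908 0.3417 0.0838] z 0.066 [0.6777 0.3271 0.0801]
green [243. 133.] z13 [0.7998 0.1863 0.0842] z 0.066 [0.7819 0.1786 0.0804]
blue [492. 244.] z13 [ 0.5413 -0.4293  0.1564] z 0.013 [ 0.5413 -0.4293  0.1564]
tape [ 0.6403 -0.184   0.0611]
stapler (array([ 0.5374, -0.4206,  0.1124]), ((0.5384345650672913, -0.42170989513397217), (0.11101315170526505, 0.03825617954134941), 31.871671676635742))
```

View pics/t9.png

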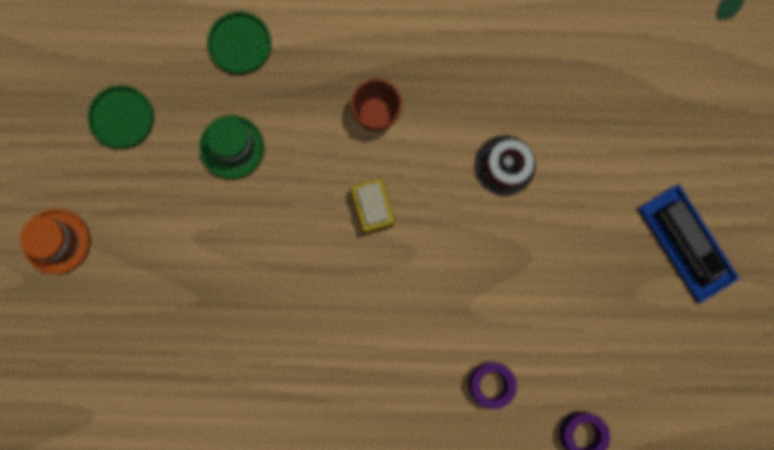

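View pics/s9.png

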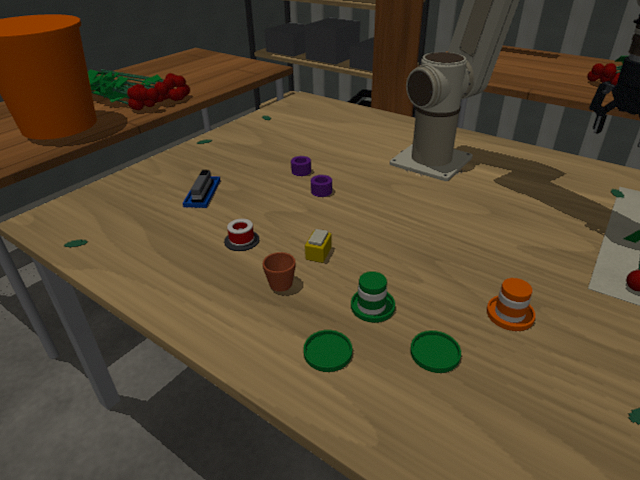

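All four objects sit in their holders, and the tag box (318,246) and pot (280,272) have not moved in the scene view. Handing in.

```bash
python3 -c "
from workcell import bot
print(bot.job_done())"
```

```text
the job is handed in; nothing more can be done
None
```

The bench is ready and the job is handed in, at about 23 s of the 107 s allowed. No verdict was reported.

- **Stapler:** it lies flat and right side up in the long blue tray, parallel to it (about 31.9° against the tray's 32.3°). My last centre reading is rough because the mask mixed surfaces at different heights: 8 mm from the tray's centre, limit 20 mm.
- **Tape roll:** the red roll is over the spindle post and flat on the base, about 3 mm off centre (limit 14 mm).
- **Jars:** both stand upright inside the rims of their dishes. The green one is in the green dish nearest the base. I judged their centring from the pictures and release positions and did not measure it at the end. A jar inside the rim can be at most 12 mm off centre (limit 15 mm).
- **Tag box, clay pot and purple rolls:** I saw no movement in the pictures. The pot measured within about 1 mm of its starting place, but the colour mask missed the tag box in the last check, so that one is by eye only.
- **Arm:** the gripper is open and clear of everything, back near its starting position. Forces read no more than about 7 N at the end of each move.

The first scene-camera readings disagreed with the top camera by 3 to 10 mm, probably because the angled view includes the rim walls. I relied on the top camera and checked it against wrist-camera overlays, which agreed to about 3 mm.

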